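# Set up a mortar prism for a dead-load bending test

### The arm

A 6-joint arm with a two-finger parallel gripper is mounted at the origin on the work surface. World frame = base frame: x ahead of the robot, y to its left, z up, the work surface at z = 0. Lengths are in m, angles in degrees, forces in N, time in s.
With the tool pointing down it reaches from about 0.25 to 0.725 m from the base axis. Payload 4 kg.
Tool frame: the origin (TCP) lies midway between the tips of the shut fingers; the grasp point (between the pads) lies 19 mm behind it; z points along the fingers, y is the direction in which the jaws open and shut (so a half turn about z gives the same grasp; the last joint's range is limited). The gripper opens to 85 mm and grips with 20 to 120 N. Pads are 22 mm wide; open, the fingers measure 114 mm over their backs; the gripper's body (76 mm by 85 mm) begins 54 mm behind the grasp point. The pads swing forward as they close: fully open they stand 13 mm farther back than shut.
Start: joints at [74.083, 13.785, 0.286, 76.501, 0, 90], TCP at [0.137, 0.481, 0.231] pointing down, gripper open.
Joint ranges: [-155.79, 155.79], [-60.16, 107.12], [-62.33, 73.08], [-114, 123.19], [-81.49, 82.49], [-180, 180]. Speed limits (degrees/s): [159.86, 159.86, 180, 180, 180, 180].

### API

Orientations are given as [roll, pitch, yaw] about the fixed x, y, z axes, in that order (R = Rz(yaw) Ry(pitch) Rx(roll)).
In Python, from rig import arm gives the robot as it stands.
- The arm moves only by the shell command python3 -m jog 'ROWS' [OPENING] [FORCE]. ROWS is JSON, a list of rows, each a list of 6 numbers: the shift along the tool's x, y, z in m, then the turn, a rotation vector about the tool's x, y, z in rad. In form: [[dx, dy, dz, ax, ay, az], ...]. A call has exactly 5 rows; each row is the pose to reach, as a shift and turn from the pose measured when the call began, along the tool's axes at that moment; what a row does not reach only later rows make up. A row lasts 1/8 s, in which the tool goes at most 62.5 mm and 10.7 degrees, less where a joint would pass 70% of its speed; a pose out of reach is approached as far as the arm can. A call with a gripper value outside its range is refused whole. OPENING is the closure, from 0 (fully open) to 1 (shut), set as the call begins (- or left out, the last holds). The fingers move at their own pace and stop on an object; FORCE is the grip in N (left out, the last holds). Time passes only in rows, so rows that repeat a pose let the fingers close, or fill a call up. It gives the time, the measured TCP pose, the force and the opening at its end, in the units of the state.
- arm.get_obs(): the state, without advancing time (a new reading comes with each control period).
- arm.snapshot(name): name is "scene" or "side" or "wrist"; returns a dict with "img" (420x560x3 uint8, red, green, blue), "fov_y" (degrees; the focal length in pixels is half the picture's height over the tangent of half this angle, whatever the lens; pixels are square), "cx", "cy" (the principal point, pixels), "camera_from_world" (4x4, takes a point from world to camera coordinates); the wrist camera has in their place "mount" (4x4, takes a point from camera to tool coordinates, whose origin is the TCP and whose axes are the flange's). Camera axes: x right, y up, looking along -z (the intrinsics and any distortion apply to the point x, -y, -z); pixel columns grow to the right and rows downward; lengths in m; the calibration is good to about 2 mm. The wrist camera is an equidistant fisheye: a pixel r from the principal point sees the ray r / f radians off the axis. A picture is of the moment at which its call begins: read the wrist's pose just before it. There is no depth.
- arm.finish_job(): hands the job in, once; it reports no verdict.
The state is a dict: "t": time; "joints": joint angles; "dq": joint speeds; "effort": joint torques, N m; "tcp_pos": TCP position; "ee_rot": TCP orientation; "ft_force": force on the tool from outside, world axes, zero at the start; "moment": the same for the moment, N m; "gripper_width": opening from 0.0 (shut) to 1.0 (fully open).
Only numpy, scipy, OpenCV 4.12 (cv2) and the standard library are available. Lean on these libraries where they do the work, as an engineer would, in place of code of your own. Each camera call takes 0.05 s, during which the arm holds its last target.

### The job

Set the mortar prism across the two rollers of the bending stand, stud upwards, square to the rollers and centred over the stand, and let go of it. Then slide the larger of the two ring weights over the prism's stud so that it lies flat on the prism. The mortar is brittle: set both down gently, never drop them, and leave the other things on the bench where they are.

Things in the scene. Friction and masses are not known exactly. Their poses are not given: they have to be found in the camera images.
- stand: Bending stand, fixed to the bench: dark steel base plate 80 x 150 x 10 mm (x, y, z) with two grey uprights, each carrying a steel roller 10 mm in diameter and 64 mm long. The rollers lie along the stand's x axis, 100 mm apart, at y = -50 and +50 mm; their tops are 60 mm above the bench. Origin: centre of the base plate's underside; z up.
- prism: Grey mortar prism 40 x 160 x 40 mm (x, y, z), long along its y axis, about 0.56 kg, lying on the bench. A steel stud 12 mm in diameter stands 28 mm up from the middle of its top face (chamfered tip, 68 mm above the underside). Origin: centre of the underside; z up. Either way round is right.
- stud_top (a point): Tip of the prism's stud, on its axis, 68 mm above the prism's underside.
- weight: The larger ring weight: plain steel disc 60 mm in diameter and 20 mm high with a 17 mm through bore, about 0.42 kg, lying flat on the bench. Origin: on its axis, at its underside; z up.
- weight_mid (a point): Centre of the larger weight, on its axis at half its height (10 mm above its underside).
- small_weight: The smaller ring weight, to be left alone: steel disc 38 mm in diameter, 20 mm high, 17 mm bore, lying flat on the bench. Origin: on its axis, at its underside.
- bowl: Steel bowl, 100 mm across the rim, 45 mm high, to be left alone. Origin: centre of the underside.
- brush: Hand brush lying on the bench along its x axis, to be left alone. Origin: on the bench, under its middle.
- jar: White closed jar, 64 mm in diameter, 95 mm high, to be left alone. Origin: centre of the underside.
There are look-alikes about, which are no part of the job. What is shaped like the weight but purple or turquoise is not meant. What is shaped like the prism but purple is not meant.

How it is judged (in metres and radians):
On the way, in this order (a step that is already met when the one before it is completed fails the run):
1. the prism lies centred and square across both rollers, stud up, at rest and released (x of prism in the frame of stand between -0.012 and 0.012 m and y of prism in the frame of stand between -0.012 and 0.012 m and z of prism in the frame of stand between 0.056 and 0.064 m and angle between the y axis of prism and the y axis of stand, either way round below 0.12 rad and angle between prism's own z axis and vertical below 0.04 rad and contact force between prism and stand above 2 N and linear speed of prism below 0.02 m/s and contact force between prism and the fingers below 0.2 N), for 0.2 s.
2. the larger weight lies flat on the prism, over its stud, released, with the prism still in place (all of step 1 and z of weight_mid in the frame of prism between 0.047 and 0.054 m and horizontal distance between weight_mid and stud_top below 0.005 m and angle between the z axis of weight and the z axis of prism, either way round below 0.06 rad and contact force between weight and prism above 1.5 N and linear speed of weight below 0.02 m/s and contact force between weight and the fingers below 0.2 N), for 0.2 s.
At the end, for the whole second after the job is handed in: The prism is on both rollers, stud up and level (0.04 rad), centred within 12 mm along and across, square within 0.12 rad; the larger weight lies flat on its top (3 mm, 0.06 rad), stud through the bore (axes within 5 mm); both released and at rest (all of step 2); the robot touches nothing.
It fails at once if the small weight, bowl, brush or jar was moved by more than 25 mm (distance of any of small_weight, bowl, brush, jar from where it was at the start of the episode above 0.025 m).
It fails at once if the prism was dropped (over 0.45 m/s while not held, a fall of about 10 mm) (linear speed of prism above 0.45 m/s and contact force between prism and the fingers below 0.1 N).
It fails at once if the weight was dropped (over 0.45 m/s while not held, a fall of about 10 mm) (linear speed of weight above 0.45 m/s and contact force between weight and the fingers below 0.1 N).
It fails at once if the prism hit the stand hard (over 90 N) (contact force between prism and stand above 90 N).
It fails at once if the weight hit the prism hard (over 70 N) (contact force between weight and prism above 70 N).
It also fails if it takes over 64 s, if anything falls off the work surface, if the arm or the gripper's body presses on something with over 40 N, if the wrist force passes 120 N, or if a joint passes its speed limit or range.

## Working session

There is one attempt and no reset: what is moved stays moved. The work goes in short steps, Python scripts to look and compute and a shell command to move; the robot and the scene stay as the last step left them, time stands still between calls to the robot, and variables do not carry over. Pictures are saved under pics/ and viewed, and the job is handed in when it is done.

```bash
ls; mkdir -p pics; python3 - <<'E'
from rig import arm
import cv2,numpy as np
o=arm.get_obs();print(o)
for n in ["scene","side","wrist"]:
    s=arm.snapshot(n);cv2.imwrite(f"pics/{n}0.png",s["img"][:,:,::-1])
    print(n,s["fov_y"],s["cx"],s["cy"],[k for k in s]);print(np.round(s.get("camera_from_world",s.get("mount")),4).tolist())
E
```

```text
pics
{'t': 0.0, 'joints': array([7.40849336e+01, 1.38324743e+01, 2.14308588e-01, 7.65034712e+01,
       1.53741553e-03, 8.99997313e+01]), 'dq': array([ 0.07359009,  0.07167891, -0.10152557,  0.03002038, -0.0855326 ,
       -0.02265393]), 'effort': array([ 7.17990060e-04, -3.72319794e+01,  2.52405971e+01,  1.69859984e-02,
       -1.57608565e-04,  7.22133564e-06]), 'tcp_pos': array([0.13692278, 0.48022157, 0.23041454]), 'ee_rot': array([-1.79878363e+02, -1.53798258e-03,  1.64085199e+02]), 'ft_force': array([-0.20894119,  0.21419079,  0.40222591]), 'moment': array([0.00548403, 0.04893521, 0.00337628]), 'gripper_width': 1.0005189667846472}
scene 45.01745142741503 282.88143527834967 206.7568844993956 ['img', 'fov_y', 'cx', 'cy', 'camera_from_world']
[[-0.3952, 0.9184, 0.0214, 0.2267], [-0.6403, -0.2921, 0.7104, 0.321], [0.6586, 0.267, 0.7035, -2.0211], [0.0, 0.0, 0.0, 1.0]]
side 46.63495157470463 284.2109767736862 204.03491986096574 ['img', 'fov_y', 'cx', 'cy', 'camera_from_world']
[[-0.9292, -0.3692, -0.0182, 0.5568], [0.2681, -0.7069, 0.6545, -0.1924], [-0.2545, 0.6033, 0.7558, -1.0762], [0.0, 0.0, 0.0, 1.0]]
wrist 65.70646984690485 280.45281120669904 203.75531996401122 ['img', 'fov_y', 'cx', 'cy', 'mount']
[[0.0013, 0.9635, 0.2677, 0.0674], [1.0, -0.0011, -0.0007, 0.0007], [-0.0004, 0.2677, -0.9635, -0.1421], [0.0, 0.0, 0.0, 1.0]]
```

View pics/scene0.png

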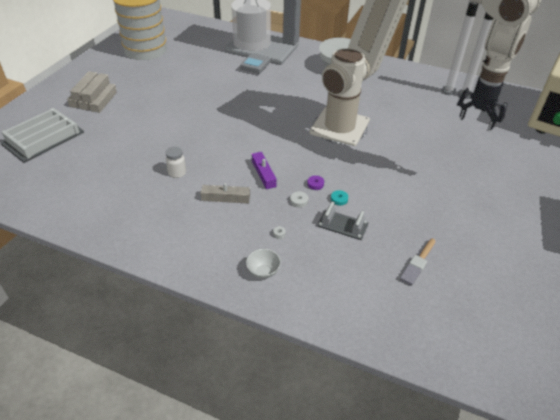

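View pics/side0.png

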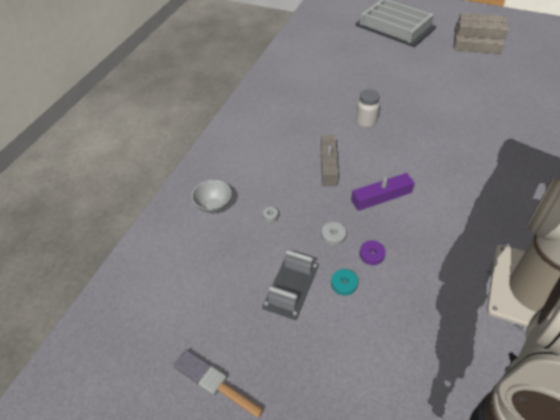

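View pics/wrist0.png

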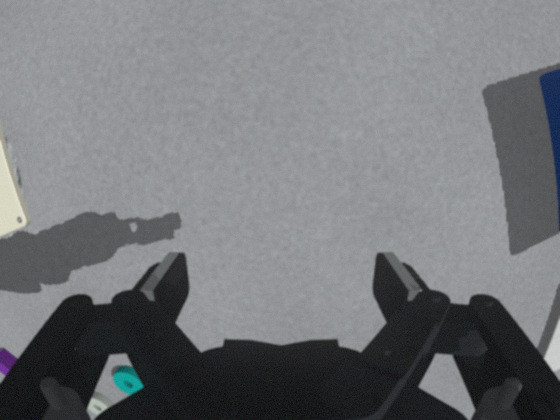

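The grey prism is at scene (226,193) / side (329,160); the purple one at scene (264,168) is the look-alike. Ring candidates are white-steel at scene (300,199) / side (334,232), purple at (316,182), turquoise at (340,198) and a small steel one at (279,232). The larger plain steel ring at (300,199) fits. I'll confirm it in a crop.

```bash
cat > h.py <<'E'
import numpy as np,cv2
from rig import arm
def bp(s,u,v,z):
    f=s["img"].shape[0]/2/np.tan(np.radians(s["fov_y"]/2))
    d=np.array([(u-s["cx"])/f,-(v-s["cy"])/f,-1]);T=s["camera_from_world"];R=T[:3,:3]
    c=-R.T@T[:3,3];d=R.T@d
    return c+d*(z-c[2])/d[2]
def pj(s,p):
    f=s["img"].shape[0]/2/np.tan(np.radians(s["fov_y"]/2));T=s["camera_from_world"]
    q=T[:3,:3]@np.asarray(p)+T[:3,3];return s["cx"]-f*q[0]/q[2],s["cy"]+f*q[1]/q[2]
E
python3 - <<'E'
import cv2
im=cv2.imread("pics/side0.png")
cv2.imwrite("pics/sc.png",cv2.resize(im[125:325,190:420],None,fx=3,fy=3,interpolation=cv2.INTER_CUBIC)[:600,:690])
im=cv2.imread("pics/scene0.png")
cv2.imwrite("pics/cc.png",cv2.resize(im[140:250,190:380],None,fx=4,fy=4,interpolation=cv2.INTER_CUBIC))
E
```

```text
(no output)
```

View pics/sc.png

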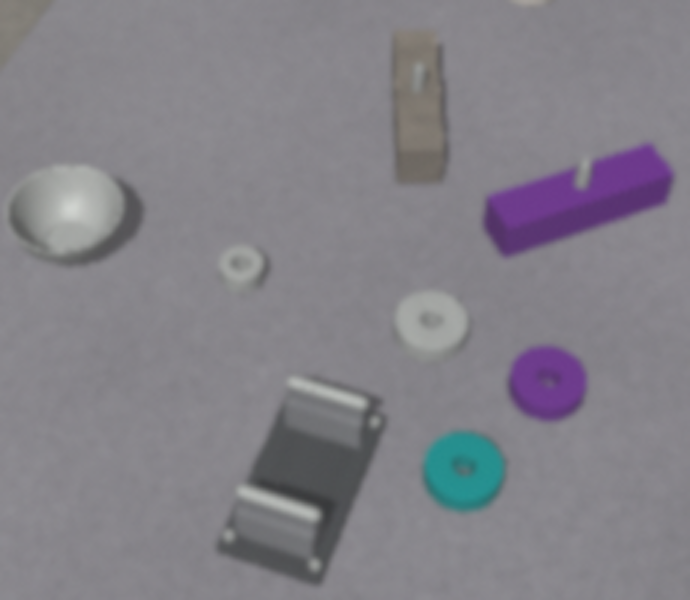

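View pics/cc.png

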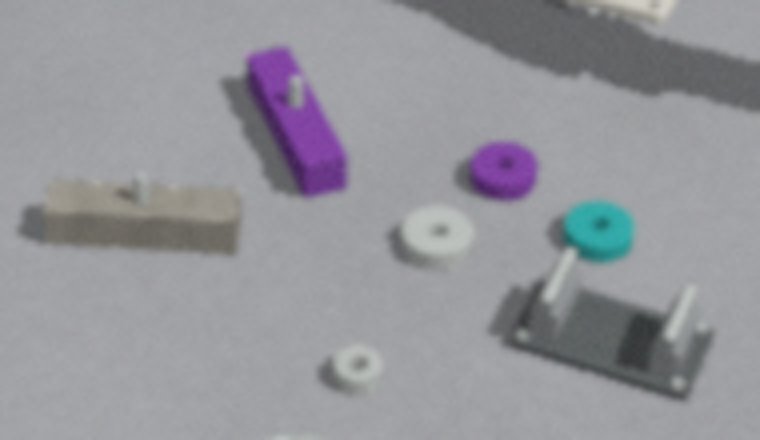

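The crops confirm it. The large steel ring is at side-crop (431,322), the small one at (241,266), and the grey prism with its stud is at (418,100). The stand's rollers are at (326,393) and (278,505).

```bash
python3 - <<'E'
from h import *
s=arm.snapshot("side");c=arm.snapshot("scene")
S=lambda x,y,z:bp(s,190+(x+.5)/3-.5,125+(y+.5)/3-.5,z)
C=lambda x,y,z:bp(c,190+(x+.5)/4-.5,140+(y+.5)/4-.5,z)
P=lambda n,*a:print(n,*[np.round(q[:2],4) for q in a])
P("weight",S(431,320,.02),C(437,230,.02))
P("small",S(242,264,.02),C(358,363,.02))
P("teal",S(464,468,.02),C(601,228,.02)); P("purple",S(548,379,.02),C(506,168,.02))
P("studtop",S(420,65,.068),C(140,176,.068))
P("prism near top edge L,R S",S(398,148,.04),S(442,148,.04))
P("prism far S",S(394,32,.04),S(438,32,.04))
P("prism C top corners",C(42,212,.04),C(238,223,.04),C(50,182,.04),C(238,188,.04))
P("prism C bottom",C(45,242,0),C(236,252,0))
P("rollA S ends",S(290,381,.06),S(366,403,.06),)
P("rollB S ends",S(240,491,.06),S(319,515,.06))
P("rollA C",C(549,303,.06),C(574,252,.06)); P("rollB C",C(672,337,.06),C(692,290,.06))
P("screws S",S(375,422,.01),S(315,565,.01),S(228,536,.01)); P("screws C",C(522,334,.01),C(678,382,.01),C(703,327,.01))
P("basecorners S",S(386,397,.01),S(322,582,.01),S(218,548,.01)); P("base C",C(506,340,.01),C(687,397,.01),C(714,327,.01))
E
```

```text
weight [0.4657 0.0156] [0.4675 0.0122]
small [0.6299 0.0155] [0.6333 0.0124]
teal [0.4005 0.1384] [0.408  0.1366]
purple [0.3636 0.0383] [0.3706 0.0374]
studtop [ 0.5538 -0.2164] [ 0.557  -0.2171]
prism near top edge L,R S [ 0.5467 -0.1385] [ 0.511  -0.1519]
prism far S [ 0.599  -0.2809] [ 0.5605 -0.2953]
prism C top corners [ 0.6031 -0.2856] [ 0.5478 -0.133 ] [ 0.5683 -0.2979] [ 0.5095 -0.1517]
prism C bottom [ 0.5985 -0.2896] [ 0.5427 -0.1385]
rollA S ends [0.5384 0.1375] [0.4792 0.1359]
rollB S ends [0.5366 0.2375] [0.4782 0.2355]
rollA C [0.5474 0.1368] [0.4852 0.1358]
rollB C [0.5426 0.2355] [0.4871 0.2347]
screws S [0.4772 0.1172] [0.4768 0.2472] [0.5438 0.2481]
screws C [0.5414 0.1161] [0.5394 0.246 ] [0.4735 0.2467]
basecorners S [0.4769 0.0923] [0.4675 0.2578] [0.5467 0.2596]
base C [0.553  0.1067] [0.5516 0.2571] [0.4698 0.2548]
```

```bash
cat >> h.py <<'E'
from scipy.spatial.transform import Rotation as Ro
def Rt(psi):return Ro.from_euler("xyz",[180,0,psi],degrees=True)
def to(p,psi):
    o=arm.get_obs();R=Ro.from_euler("xyz",o["ee_rot"],degrees=True)
    d=R.inv().apply(np.array(p)-o["tcp_pos"]);r=(R.inv()*Rt(psi)).as_rotvec()
    print("now",np.round(o["tcp_pos"],4),np.round(o["ee_rot"],2),"t",round(o["t"],2),"F",np.round(o["ft_force"],1),"w",round(o["gripper_width"],3));print("shift",np.round(d,4),"rot",np.round(r,4))
def wbp(s,o,u,v,z):
    f=s["img"].shape[0]/2/np.tan(np.radians(s["fov_y"]/2));a=u-s["cx"];b=v-s["cy"];r=np.hypot(a,b);th=r/f
    d=np.array([np.sin(th)*a/r,-np.sin(th)*b/r,-np.cos(th)])
    M=s["mount"];R=Ro.from_euler("xyz",o["ee_rot"],degrees=True)
    c=R.apply(M[:3,3])+o["tcp_pos"];d=R.apply(M[:3,:3]@d);return c+d*(z-c[2])/d[2]
def wpj(s,o,p):
    f=s["img"].shape[0]/2/np.tan(np.radians(s["fov_y"]/2));M=s["mount"];R=Ro.from_euler("xyz",o["ee_rot"],degrees=True)
    q=M[:3,:3].T@(R.inv().apply(np.asarray(p)-o["tcp_pos"])-M[:3,3])
    h=np.hypot(q[0],q[1]);th=np.arctan2(h,-q[2]);return s["cx"]+f*th*q[0]/h,s["cy"]-f*th*q[1]/h
def wsnap(name):
    o=arm.get_obs();s=arm.snapshot("wrist");np.save("pics/"+name+".npy",{"o":o,"s":s},allow_pickle=True)
    cv2.imwrite("pics/"+name+".png",s["img"][:,:,::-1]);return o,s
def wload(name):
    d=np.load("pics/"+name+".npy",allow_pickle=True).item();return d["o"],d["s"]
E
python3 -c "
from h import *
to([.511,.187,.22],90)"
```

```text
now [0.1371 0.4806 0.2309] [-179.94   -0.    164.08] t 0.25 F [ 0.1 -0.4 -0. ] w 0.997
shift [-0.4401 -0.1797  0.011 ] rot [-9.000e-04  6.000e-04  1.293e+00]
```

```bash
python3 -m jog '[[-0.05,-0.02,0,0,0,0.15],[-0.1,-0.04,0,0,0,0.3],[-0.15,-0.06,0,0,0,0.45],[-0.2,-0.08,0,0,0,0.6],[-0.25,-0.1,0,0,0,0.75]]' 0; python3 -c "
from h import *
to([.511,.187,.22],90)"
```

```text
t: 0.88
tcp_pos: [0.3512, 0.3147, 0.231]
ee_rot: [-180.0, 0.0, 120.8]
ft_force: [0.8, 1.1, 0.4]
gripper_width: 0.999
now [0.3512 0.3147 0.231 ] [-1.7998e+02  3.0000e-02  1.2084e+02] t 0.88 F [0.8 1.1 0.4] w 0.999
shift [-0.1915  0.0717  0.0111] rot [-2.000e-04  6.000e-04  5.383e-01]
```

```bash
python3 -m jog '[[-0.05,0.02,0,0,0,0.14],[-0.1,0.04,0.005,0,0,0.28],[-0.15,0.06,0.01,0,0,0.42],[-0.19,0.072,0.011,0,0,0.538],[-0.1915,0.072,0.011,0,0,0.538]]' ; python3 -c "
from h import *
to([.511,.187,.22],90)
wsnap('w1')"
```

```text
t: 1.5
tcp_pos: [0.5128, 0.185, 0.2193]
ee_rot: [-180.0, 0.1, 89.8]
ft_force: [-0.3, 0.2, 0.1]
gripper_width: 0.998
now [0.5128 0.185  0.2193] [-1.7996e+02  7.0000e-02  8.9760e+01] t 1.5 F [-0.3  0.2  0.1] w 0.998
shift [ 0.002  -0.0019 -0.0007] rot [-0.0006  0.0012 -0.0042]
```

View pics/w1.png

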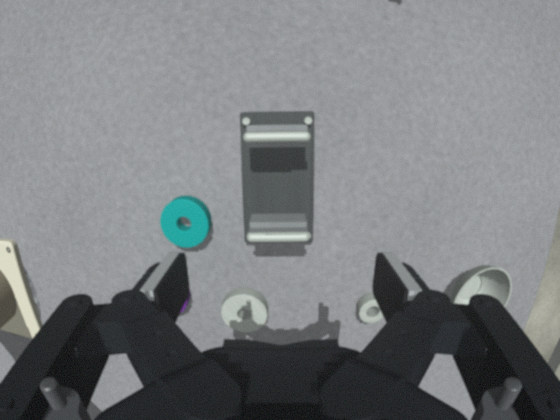

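```bash
python3 -c "
import cv2
im=cv2.imread('pics/w1.png')
cv2.imwrite('pics/w1a.png',cv2.resize(im[100:260,220:340],None,fx=3.7,fy=3.7,interpolation=cv2.INTER_CUBIC))
cv2.imwrite('pics/w1b.png',cv2.resize(im[270:350,200:400],None,fx=4,fy=4,interpolation=cv2.INTER_CUBIC))"
```

```text
(no output)
```

View pics/w1a.png

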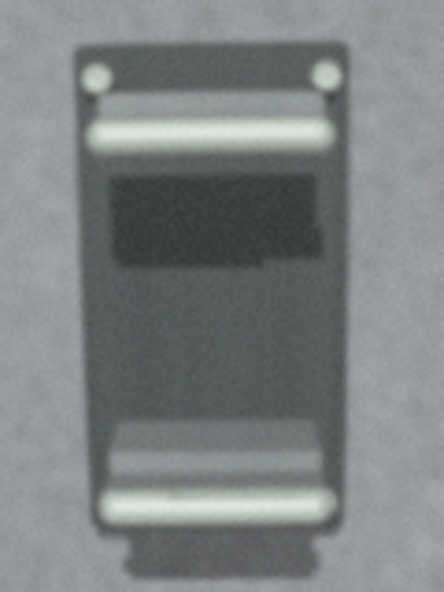

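View pics/w1b.png

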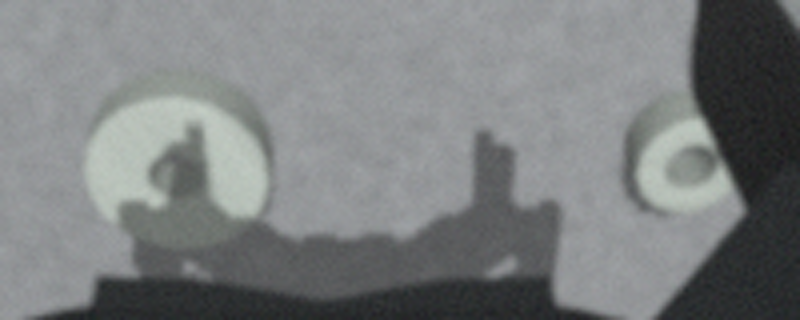

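```bash
python3 - <<'E'
from h import *
o,s=wload('w1')
A=lambda x,y,z:np.round(wbp(s,o,220+(x+.5)/3.7-.5,100+(y+.5)/3.7-.5,z)[:2],4)
B=lambda x,y,z:np.round(wbp(s,o,200+(x+.5)/4-.5,270+(y+.5)/4-.5,z)[:2],4)
print("far roller",A(87,134,.057),A(335,134,.057),"near",A(99,505,.057),A(336,505,.057))
print("screws",A(97,78,.012),A(327,76,.012))
print("base",A(76,46,.01),A(348,46,.01),A(92,530,.01),A(345,530,.01))
print("weight",B(177,172,.02),B(85,170,.02),B(268,170,.02),"bore",B(180,171,.02),"small",B(693,166,.02))
E
```

```text
far roller [0.4787 0.2347] [0.5413 0.2344] near [0.479 0.135] [0.5434 0.1348]
screws [0.4767 0.2482] [0.543  0.2485]
base [0.4705 0.2577] [0.5492 0.2573] [0.4711 0.1082] [0.5512 0.108 ]
weight [0.4669 0.0162] [0.4374 0.0159] [0.4956 0.0175] bore [0.4679 0.0166] small [0.6322 0.0142]
```

```bash
python3 -c "
from h import *
to([.555,-.217,.2],109.7)"
```

```text
now [0.5118 0.1859 0.2195] [-1.7993e+02  5.0000e-02  8.9890e+01] t 1.55 F [ 0.4  1.1 -0.2] w 0.999
shift [-0.4028  0.044   0.0198] rot [-0.0013  0.0007 -0.3457]
```

```bash
python3 -m jog '[[-0.05,0.005,0,0,0,0],[-0.11,0.01,0,0,0,-0.05],[-0.17,0.02,0,0,0,-0.12],[-0.23,0.025,0,0,0,-0.2],[-0.29,0.03,0.01,0,0,-0.27]]' ; python3 -c "
from h import *
to([.555,-.217,.2],109.7)"
```

```text
t: 2.17
tcp_pos: [0.5416, -0.1046, 0.2107]
ee_rot: [179.9, 0.1, 105.7]
ft_force: [0.5, 0.3, -0.2]
gripper_width: 1.001
now [ 0.5416 -0.1046  0.2107] [1.7994e+02 7.0000e-02 1.0567e+02] t 2.17 F [ 0.5  0.3 -0.2] w 1.001
shift [-0.1118 -0.0175  0.0109] rot [ 0.001   0.0012 -0.0704]
```

```bash
python3 -m jog '[[-0.05,-0.008,0,0,0,-0.03],[-0.09,-0.014,0.01,0,0,-0.07],[-0.112,-0.0175,0.011,0,0,-0.07],[-0.112,-0.0175,0.011,0,0,-0.07],[-0.112,-0.0175,0.011,0,0,-0.07]]' ; python3 -c "
from h import *
to([.555,-.217,.2],109.7)
wsnap('w2')
im=cv2.imread('pics/w2.png')
cv2.imwrite('pics/w2a.png',cv2.resize(im[30:350,100:460],None,fx=1.85,fy=1.85,interpolation=cv2.INTER_CUBIC))
"
```

```text
t: 2.8
tcp_pos: [0.5552, -0.2155, 0.2003]
ee_rot: [179.9, 0.0, 109.8]
ft_force: [-0.2, 0.4, -0.0]
gripper_width: 1.001
now [ 0.5552 -0.2155  0.2003] [1.7993e+02 4.0000e-02 1.0978e+02] t 2.8 F [-0.2  0.4 -0. ] w 1.001
shift [-0.0013 -0.0006  0.0003] rot [0.0013 0.0006 0.0013]
```

View pics/w2a.png

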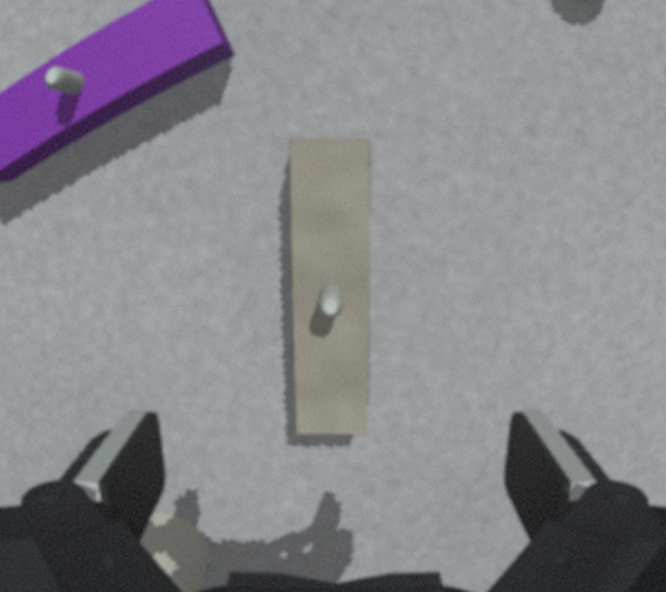

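```bash
python3 - <<'E'
from h import *
o,s=wload('w2')
A=lambda x,y,z:wbp(s,o,100+(x+.5)/1.85-.5,30+(y+.5)/1.85-.5,z)[:2]
c=[A(*p,.04) for p in [(290,139),(370,139),(297,433),(366,433)]]
print(np.round(c,4),np.round(np.mean(c,0),4))
d=c[0]+c[1]-c[2]-c[3];print(np.degrees(np.arctan2(d[1],d[0])),np.linalg.norm(d)/2,np.linalg.norm(c[0]-c[1]),np.linalg.norm(c[2]-c[3]))
print("tip",A(330,306,.068))
to([.555,-.217,.2],109.7)
E
```

```text
[[ 0.509  -0.149 ]
 [ 0.5463 -0.1356]
 [ 0.5639 -0.2976]
 [ 0.6    -0.2845]] [ 0.5548 -0.2167]
110.0586743055781 0.15836213311873729 0.03966413212185295 0.038442076539650975
tip [ 0.55437496 -0.2161899 ]
now [ 0.5552 -0.2154  0.2003] [1.7992e+02 5.0000e-02 1.0980e+02] t 2.85 F [-0.3 -0.8 -1.3] w 1.002
shift [-0.0014 -0.0007  0.0003] rot [0.0014 0.0009 0.0017]
```

```bash
python3 -m jog '[[-0.001,-0.0007,0.045,0.001,0,0],[-0.001,-0.0007,0.09,0.001,0,0],[-0.001,-0.0007,0.13,0.001,0,0],[-0.001,-0.0007,0.155,0.001,0,0],[-0.001,-0.0007,0.165,0.001,0,0]]' ; python3 -c "
from h import *
to([.5548,-.2165,.007],110)"
```

```text
t: 3.48
tcp_pos: [0.5542, -0.2148, 0.034]
ee_rot: [-179.9, -0.1, 109.9]
ft_force: [-0.8, -0.1, -0.1]
gripper_width: 1.0
now [ 0.5542 -0.2148  0.034 ] [-1.7990e+02 -7.0000e-02  1.0992e+02] t 3.48 F [-0.8 -0.1 -0.1] w 1.0
shift [-0.0019 -0.      0.027 ] rot [-0.0017 -0.0012 -0.0015]
```

```bash
python3 -m jog '[[-0.001,0,0.01,-0.0015,-0.001,0],[-0.0019,0,0.02,-0.0015,-0.001,0],[-0.0019,0,0.027,-0.0015,-0.001,0],[-0.0019,0,0.027,-0.0015,-0.001,0],[-0.0019,0,0.027,-0.0015,-0.001,0]]' ; python3 -c "
from h import *
to([.5548,-.2165,.007],110)"
```

```text
t: 4.1
tcp_pos: [0.5552, -0.2168, 0.0074]
ee_rot: [180.0, 0.0, 109.9]
ft_force: [0.1, 1.0, 0.5]
gripper_width: 1.0
now [ 0.5552 -0.2168  0.0074] [1.7998e+02 2.0000e-02 1.0990e+02] t 4.1 F [0.1 1.  0.5] w 1.0
shift [ 0.0004 -0.0002  0.0004] rot [ 0.0004  0.0003 -0.0017]
```

```bash
python3 -m jog '[[0,0,0,0,0,0],[0,0,0,0,0,0],[0,0,0,0,0,0],[0,0,0,0,0,0],[0,0,0,0,0,0]]' 1 50; python3 -m jog '[[0,0,0,0,0,0],[0,0,0,0,0,0],[0,0,0,0,0,0],[0,0,0,0,0,0],[0,0,0,0,0,0]]';python3 -c "
from h import *
to([.5548,-.2165,.12],110)
wsnap('w3')"
```

```text
t: 4.72
tcp_pos: [0.5548, -0.2171, 0.0078]
ee_rot: [-180.0, 0.0, 109.9]
ft_force: [-3.0, -1.3, 5.9]
gripper_width: 0.46
t: 5.35
tcp_pos: [0.5548, -0.2171, 0.0079]
ee_rot: [-180.0, 0.0, 109.9]
ft_force: [-1.5, -0.8, 3.3]
gripper_width: 0.46
now [ 0.5548 -0.2171  0.0079] [-1.7998e+02  5.0000e-02  1.0989e+02] t 5.35 F [-1.5 -0.8  3.3] w 0.46
shift [ 5.000e-04  1.000e-04 -1.121e-01] rot [-0.0003  0.0008 -0.0019]
```

View pics/w3.png

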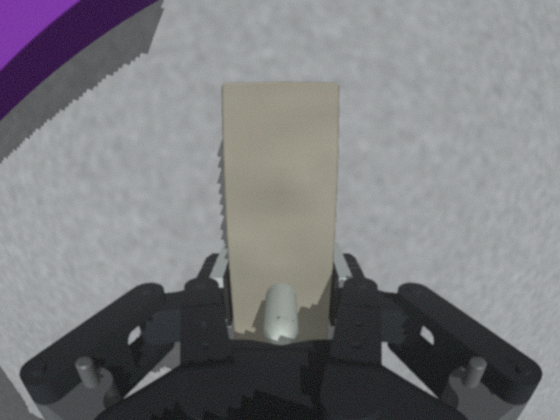

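```bash
python3 - <<'E'
from h import *
o,s=wload('w3')
R=Ro.from_euler("xyz",o["ee_rot"],degrees=True)
t=lambda p:np.round(R.inv().apply(p-o["tcp_pos"]),4)
for p in [(222,83,.04),(338,83,.04),(281,332,.068)]: print(t(wbp(s,o,*p)))
for p in [(0,0,.04),(0,0,.068)]:
    print(wpj(s,o,np.array([.5548,-.2165,p[2]])))
E
```

```text
[ 0.0796 -0.019  -0.0322]
[ 0.0796  0.0199 -0.0322]
[ 0.0038  0.0009 -0.0602]
(np.float64(278.97219033456986), np.float64(294.8209198485835))
(np.float64(278.66562196584783), np.float64(339.8852869551672))
```

```bash
python3 -m jog '[[0,0,-0.005,0,0,0],[0,0,-0.02,0,0,0],[0,0,-0.05,0,0,0],[0,0,-0.09,0,0,0],[0,0,-0.125,0,0,0]]' ; python3 -c "
from h import *
to([.511,.185,.14],90.4)"
```

```text
t: 6.02
tcp_pos: [0.5549, -0.2167, 0.1345]
ee_rot: [180.0, 0.0, 109.9]
ft_force: [0.6, -0.1, -5.9]
gripper_width: 0.462
now [ 0.5549 -0.2167  0.1345] [1.7999e+02 4.0000e-02 1.0990e+02] t 6.03 F [ 0.6 -0.1 -5.9] w 0.462
shift [ 0.3927  0.0955 -0.0058] rot [3.000e-04 6.000e-04 3.404e-01]
```

```bash
python3 -m jog '[[0.015,0.004,-0.003,0,0,0.01],[0.05,0.012,-0.005,0,0,0.05],[0.095,0.023,-0.006,0,0,0.09],[0.14,0.034,-0.006,0,0,0.13],[0.185,0.045,-0.006,0,0,0.17]]' ; python3 -c "
from h import *
to([.511,.185,.14],90.4)"
```

```text
t: 6.65
tcp_pos: [0.5323, -0.0249, 0.1385]
ee_rot: [-179.8, -0.1, 100.1]
ft_force: [1.2, 0.3, -5.7]
gripper_width: 0.463
now [ 0.5323 -0.0249  0.1385] [-1.7984e+02 -6.0000e-02  1.0009e+02] t 6.65 F [ 1.2  0.3 -5.7] w 0.463
shift [ 0.2104  0.0159 -0.0013] rot [-0.0028 -0.0008  0.1692]
```

```bash
python3 -m jog '[[0.045,0.004,-0.001,0,0,0.04],[0.09,0.008,-0.001,0,0,0.08],[0.135,0.011,-0.001,0,0,0.12],[0.175,0.014,-0.001,0,0,0.15],[0.2,0.0155,-0.001,0,0,0.169]]' ; python3 -m jog '[[0.005,0,0,0,0,0],[0.008,0,0,0,0,0],[0.008,0,0,0,0,0],[0.008,0,0,0,0,0],[0.008,0,0,0,0,0]]' ; python3 -c "
from h import *
to([.511,.185,.14],90.4)
wsnap('w4')"
```

```text
t: 7.28
tcp_pos: [0.51, 0.1773, 0.1378]
ee_rot: [-179.6, -0.0, 90.5]
ft_force: [0.2, -0.3, -5.1]
gripper_width: 0.458
t: 7.9
tcp_pos: [0.5101, 0.1846, 0.1379]
ee_rot: [-179.6, -0.0, 90.4]
ft_force: [-0.1, 0.3, -5.5]
gripper_width: 0.458
now [0.5101 0.1846 0.1379] [-1.7964e+02 -3.0000e-02  9.0450e+01] t 7.9 F [-0.1  0.3 -5.5] w 0.458
shift [ 0.0004  0.0009 -0.0021] rot [-0.0063 -0.0005  0.0008]
```

View pics/w4.png

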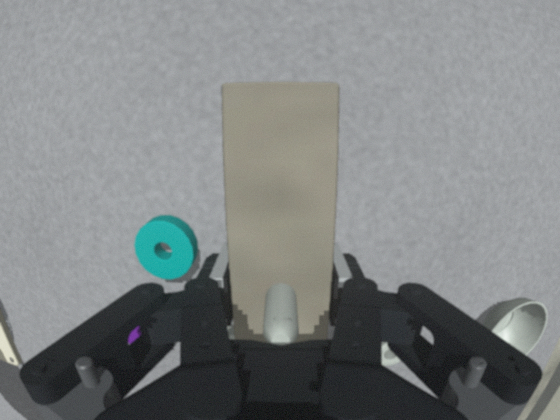

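```bash
python3 -m jog '[[0,0,0.01,-0.006,0,0],[0,0,0.025,-0.006,0,0],[0,0,0.04,-0.006,0,0],[0,0,0.052,-0.006,0,0],[0,0,0.056,-0.006,0,0]]' ; python3 -m jog '[[0,0,0.002,0,0,0],[0,0,0.003,0,0,0],[0,0,0.004,0,0,0],[0,0,0.005,0,0,0],[0,0,0.006,0,0,0]]' ; python3 -c "
from h import *
to([.5101,.1849,.0679],90.4)
for n in ['side','scene']:
    s=arm.snapshot(n);cv2.imwrite('pics/%s5.png'%n,s['img'][:,:,::-1])
im=cv2.imread('pics/side5.png')
cv2.imwrite('pics/s5.png',cv2.resize(im[215:335,220:370],None,fx=4.5,fy=4.5,interpolation=cv2.INTER_CUBIC))
im=cv2.imread('pics/scene5.png')
cv2.imwrite('pics/c5.png',cv2.resize(im[150:250,290:410],None,fx=5,fy=5,interpolation=cv2.INTER_CUBIC))
"
```

```text
t: 8.57
tcp_pos: [0.5088, 0.1845, 0.0804]
ee_rot: [-179.8, 0.0, 90.5]
ft_force: [-0.8, 0.9, -5.0]
gripper_width: 0.461
t: 9.2
tcp_pos: [0.5089, 0.1845, 0.0745]
ee_rot: [-179.9, 0.0, 90.5]
ft_force: [0.2, 0.3, -5.6]
gripper_width: 0.461
now [0.5089 0.1845 0.0745] [-1.7986e+02  1.0000e-02  9.0460e+01] t 9.2 F [ 0.2  0.3 -5.6] w 0.461
shift [0.0004 0.0012 0.0066] rot [-0.0024  0.0002  0.001 ]
```

View pics/s5.png

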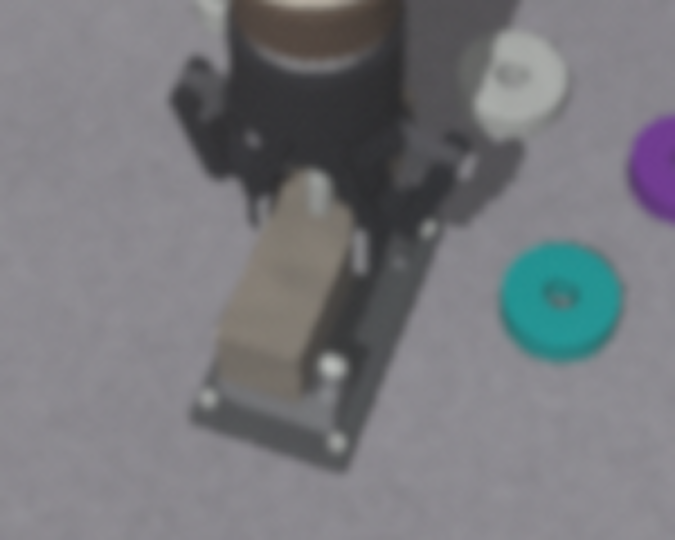

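View pics/c5.png

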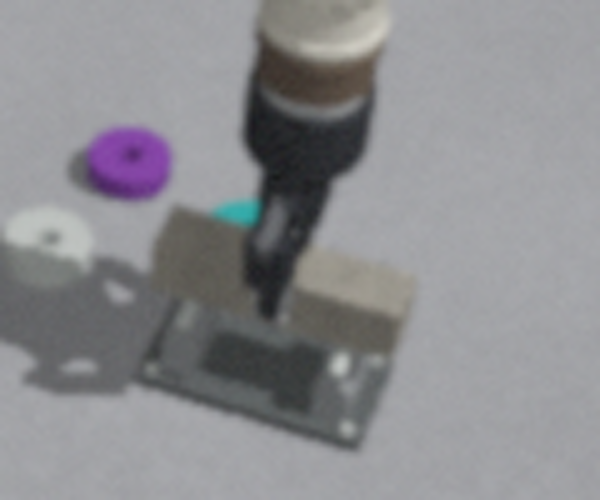

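```bash
python3 - <<'E'
from h import *
s=arm.snapshot("side");c=arm.snapshot("scene")
S=lambda x,y,z:np.round(bp(s,220+(x+.5)/4.5-.5,215+(y+.5)/4.5-.5,z)[:2],4)
C=lambda x,y,z:np.round(bp(c,290+(x+.5)/5-.5,150+(y+.5)/5-.5,z)[:2],4)
print(S(219,340,.1066),S(299,361,.1066),"ends C",C(410,288,.1066),C(391,322,.1066),C(152,258,.1066),C(176,207,.1066))
E
```

```text
[0.5249 0.2676] [0.4881 0.2647] ends C [0.5024 0.2614] [0.5353 0.2592] [0.5432 0.1088] [0.4936 0.1065]
```

```bash
python3 -m jog '[[0,0.0012,0.001,-0.002,0,0],[0,0.0012,0.002,-0.002,0,0],[0,0.0012,0.003,-0.002,0,0],[0,0.0012,0.0035,-0.002,0,0],[0,0.0012,0.004,-0.002,0,0]]' ; python3 -m jog '[[0,0,0.0005,0,0,0],[0,0,0.001,0,0,0],[0,0,0.0015,0,0,0],[0,0,0.0015,0,0,0],[0,0,0.0015,0,0,0]]'; python3 -c "
from h import *
to([.5101,.1849,.0679],90.4)"
```

```text
t: 10.02
tcp_pos: [0.51, 0.1845, 0.0703]
ee_rot: [-180.0, 0.0, 90.5]
ft_force: [-0.2, -0.3, -5.9]
gripper_width: 0.462
t: 10.65
tcp_pos: [0.51, 0.1845, 0.0688]
ee_rot: [-180.0, 0.0, 90.5]
ft_force: [-0.1, -0.2, -5.4]
gripper_width: 0.461
now [0.51   0.1845 0.0688] [-1.7996e+02  2.0000e-02  9.0460e+01] t 10.65 F [-0.1 -0.2 -5.4] w 0.461
shift [0.0004 0.0001 0.0009] rot [-0.0007  0.0003  0.001 ]
```

```bash
python3 -m jog '[[0,0,0.0004,0,0,0],[0,0,0.0008,0,0,0],[0,0,0.001,0,0,0],[0,0,0.001,0,0,0],[0,0,0.001,0,0,0]]'; python3 -c "
from h import *
to([.5101,.1849,.0679],90.4)"
```

```text
t: 11.28
tcp_pos: [0.51, 0.1845, 0.0678]
ee_rot: [-180.0, 0.0, 90.5]
ft_force: [-0.4, 0.5, -5.4]
gripper_width: 0.462
now [0.51   0.1845 0.0678] [-1.7995e+02  2.0000e-02  9.0460e+01] t 11.28 F [-0.4  0.5 -5.4] w 0.462
shift [ 0.0004  0.0001 -0.0001] rot [-0.0008  0.0003  0.0011]
```

```bash
python3 -m jog '[[0,0,0.0003,0,0,0],[0,0,0.0006,0,0,0],[0,0,0.0009,0,0,0],[0,0,0.001,0,0,0],[0,0,0.001,0,0,0]]'
```

```text
t: 11.9
tcp_pos: [0.51, 0.1845, 0.0677]
ee_rot: [-180.0, 0.0, 90.5]
ft_force: [-3.9, -1.4, 5.9]
gripper_width: 0.46
```

```bash
python3 -m jog '[[0,0,0,0,0,0],[0,0,0,0,0,0],[0,0,0,0,0,0],[0,0,0,0,0,0],[0,0,0,0,0,0]]' 0; python3 -c "
from h import *
to([.51,.1845,.1679],90.4)"
```

```text
t: 12.52
tcp_pos: [0.51, 0.1845, 0.0676]
ee_rot: [-180.0, 0.0, 90.5]
ft_force: [0.0, 0.9, 0.0]
gripper_width: 1.001
now [0.51   0.1845 0.0676] [-1.7998e+02  1.0000e-02  9.0460e+01] t 12.53 F [0.  0.9 0. ] w 1.001
shift [ 0.000e+00 -1.000e-04 -1.003e-01] rot [-0.0003  0.0001  0.0011]
```

```bash
python3 -m jog '[[0,0,-0.01,0,0,0],[0,0,-0.04,0,0,0],[0,0,-0.09,0,0,0],[0,0,-0.14,0,0,0],[0,0,-0.17,0,0,0]]' ;python3 -m jog '[[0,0,0,0,0,0],[0,0,0,0,0,0],[0,0,0,0,0,0],[0,0,0,0,0,0],[0,0,0,0,0,0]]'; python3 -c "
from h import *
to([.51,.1845,.1679],90.4)
wsnap('w6')
im=cv2.imread('pics/w6.png')
cv2.imwrite('pics/w6a.png',cv2.resize(im[20:340,170:390],None,fx=1.85,fy=1.85,interpolation=cv2.INTER_CUBIC))
"
```

```text
t: 13.15
tcp_pos: [0.5111, 0.1849, 0.2416]
ee_rot: [179.7, -0.1, 90.5]
ft_force: [0.8, -0.0, 0.3]
gripper_width: 0.999
t: 13.78
tcp_pos: [0.5107, 0.1847, 0.2407]
ee_rot: [179.8, -0.1, 90.5]
ft_force: [-0.9, 0.5, 0.0]
gripper_width: 1.0
now [0.5107 0.1847 0.2407] [ 1.7984e+02 -6.0000e-02  9.0460e+01] t 13.78 F [-0.9  0.5  0. ] w 1.0
shift [-0.0003 -0.0009  0.0728] rot [ 0.0029 -0.001   0.0011]
```

View pics/w6a.png

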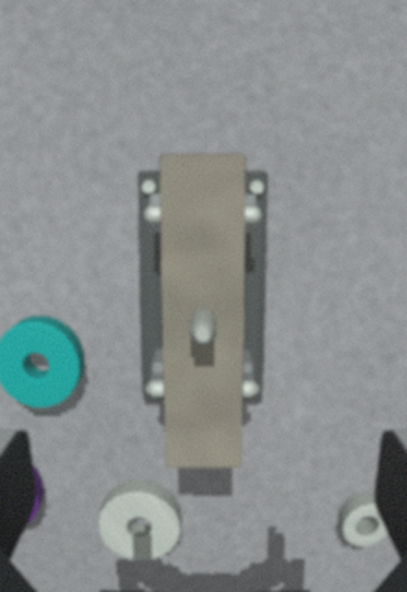

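```bash
python3 - <<'E'
from h import *
o,s=wload('w6')
A=lambda x,y,z:wbp(s,o,170+(x+.5)/1.85-.5,20+(y+.5)/1.85-.5,z)[:2]
c=[A(*p,.1) for p in [(160,155),(245,155),(165,467),(241,467)]]
print(np.round(c,4),np.round(np.mean(c,0),4))
d=c[0]+c[1]-c[2]-c[3];print(np.degrees(np.arctan2(d[1],d[0])))
print("rollers",[np.round(A(*p,.057),4) for p in [(146,213),(261,213),(148,387),(258,387)]])
print("tip",A(203,335,.128))
print([ (np.array(wpj(s,o,[.5105,.1841,z]))-[170,20])*1.85 for z in (.1,.128)])
print("weight",A(139,519,.02))
im=cv2.imread('pics/w6.png')
cv2.imwrite('pics/w6b.png',cv2.resize(im[170:240,245:320],None,fx=8,fy=8,interpolation=cv2.INTER_CUBIC))
to([.467,.0160,.2],45)
E
```

```text
[[0.4903 0.2638]
 [0.5297 0.2641]
 [0.4916 0.1054]
 [0.5316 0.1057]] [0.5108 0.1848]
90.57981549086887
rollers [array([0.4798, 0.234 ]), array([0.5419, 0.2345]), array([0.4797, 0.1347]), array([0.5432, 0.1352])]
tip [0.51093302 0.18492259]
[array([201.62113347, 321.31942068]), array([201.57206901, 336.37855033])]
weight [0.46712089 0.0212857 ]
now [0.5108 0.1848 0.241 ] [ 1.7981e+02 -7.0000e-02  9.0460e+01] t 13.82 F [ 0.1 -0.3 -0.1] w 1.002
shift [-0.1685 -0.0453  0.0406] rot [ 0.0026 -0.0025  0.7934]
```

View pics/w6b.png

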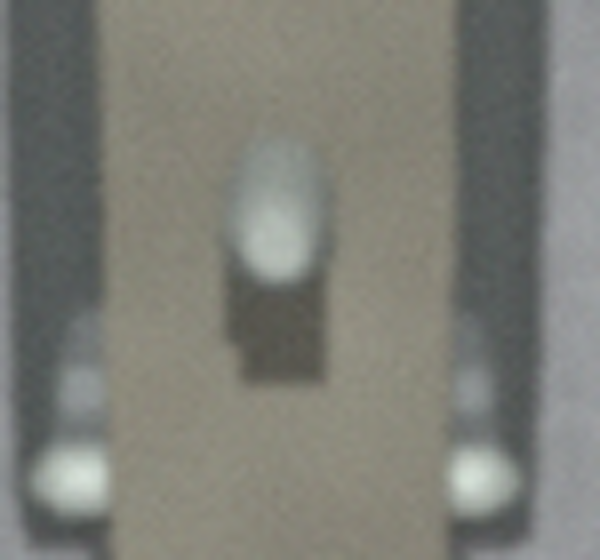

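```bash
python3 -m jog '[[-0.03,-0.008,0,0.003,-0.002,0.16],[-0.07,-0.018,0.01,0.003,-0.002,0.32],[-0.11,-0.03,0.02,0.003,-0.002,0.48],[-0.145,-0.039,0.03,0.003,-0.002,0.64],[-0.166,-0.045,0.04,0.003,-0.002,0.79]]' ;python3 -m jog '[[0,0,0,0,0,0],[0,0,0,0,0,0],[0,0,0,0,0,0],[0,0,0,0,0,0],[0,0,0,0,0,0]]'; python3 -c "
from h import *
to([.467,.017,.2],45)
wsnap('w7')"
```

```text
t: 14.45
tcp_pos: [0.4668, 0.017, 0.2004]
ee_rot: [-180.0, -0.0, 44.8]
ft_force: [0.3, 0.6, 0.1]
gripper_width: 0.997
t: 15.08
tcp_pos: [0.4669, 0.0175, 0.2004]
ee_rot: [-180.0, -0.0, 44.9]
ft_force: [-0.0, -0.9, -0.3]
gripper_width: 1.002
now [0.4669 0.0175 0.2004] [-1.7999e+02 -2.0000e-02  4.4890e+01] t 15.07 F [-0.  -0.9 -0.3] w 1.002
shift [-0.0003  0.0004  0.0004] rot [-0.0002 -0.0003 -0.0019]
```

View pics/w7.png

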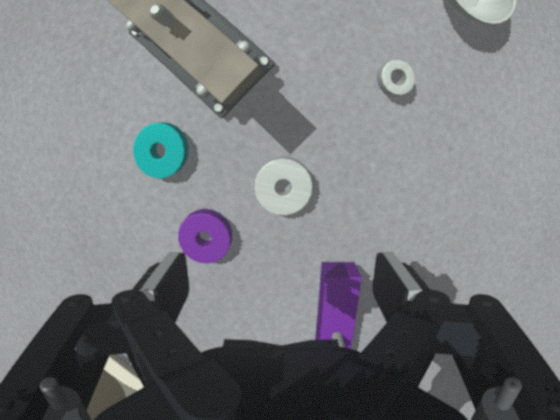

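```bash
python3 - <<'E'
from h import *
o,s=wload('w7')
im=s["img"][140:235,235:335].astype(int)
hsv=cv2.cvtColor(s["img"],cv2.COLOR_RGB2HSV)
m=((s["img"].min(2)>185)).astype(np.uint8);m2=np.zeros_like(m);m2[145:230,240:330]=m[145:230,240:330]
cs,_=cv2.findContours(m2,cv2.RETR_EXTERNAL,cv2.CHAIN_APPROX_NONE)
c=max(cs,key=cv2.contourArea);print(cv2.fitEllipse(c),s["img"][187,265])
(u,v),_,_=cv2.fitEllipse(c)
print("weight",wbp(s,o,u,v,.02))
q=wbp(s,o,205,235,.02);R=Ro.from_euler("xyz",o["ee_rot"],degrees=True)
print("purple in tool rel weight",R.inv().apply(q-wbp(s,o,u,v,.02)))
p=wbp(s,o,u,v,.02)
to([p[0],p[1],.05],45)
cv2.imwrite('pics/w7a.png',cv2.resize(s["img"][120:270,160:360,::-1],None,fx=4,fy=4,interpolation=cv2.INTER_CUBIC))
E
```

```text
((282.09661865234375, 186.05105590820312), (53.16814041137695, 54.40459442138672), 103.029052734375) [188 199 190]
weight [0.46660151 0.0147363  0.02      ]
purple in tool rel weight [-5.37586160e-02 -8.31168535e-02 -4.64396408e-06]
now [0.4669 0.0173 0.2004] [-1.7999e+02 -1.0000e-02  4.4880e+01] t 15.12 F [ 0.5  0.5 -1. ] w 0.999
shift [-0.0021  0.0017  0.1504] rot [-0.0002 -0.0002 -0.0021]
```

View pics/w7a.png

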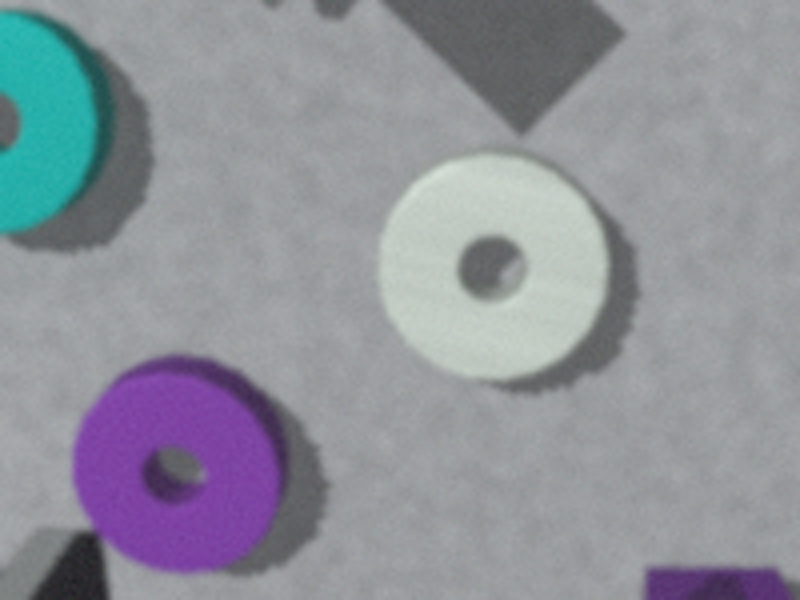

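```bash
python3 -m jog '[[-0.002,0.0023,0.03,0,0,0],[-0.002,0.0023,0.07,0,0,0],[-0.002,0.0023,0.11,0,0,0],[-0.002,0.0023,0.14,0,0,0],[-0.002,0.0023,0.15,0,0,0]]' ;python3 -m jog '[[0,0,0,0,0,0],[0,0,0,0,0,0],[0,0,0,0,0,0],[0,0,0,0,0,0],[0,0,0,0,0,0]]'; python3 -c "
from h import *
to([.467,.015,.0],45)
wsnap('w8')"
```

```text
t: 15.75
tcp_pos: [0.4656, 0.0144, 0.0487]
ee_rot: [-179.8, 0.1, 44.9]
ft_force: [-0.5, -0.2, -0.2]
gripper_width: 0.998
t: 16.38
tcp_pos: [0.4659, 0.0144, 0.0491]
ee_rot: [-179.9, 0.1, 44.9]
ft_force: [-0.2, 0.6, 0.6]
gripper_width: 1.004
now [0.4659 0.0144 0.0491] [-1.7988e+02  1.0000e-01  4.4890e+01] t 16.38 F [-0.2  0.6  0.6] w 1.004
shift [0.0013 0.0005 0.0491] rot [-0.0022  0.0018 -0.0018]
```

View pics/w8.png

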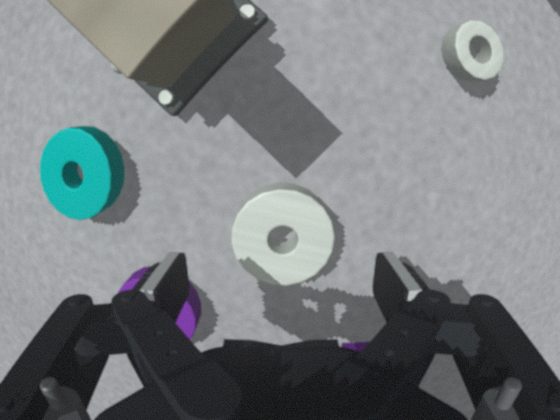

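```bash
python3 - <<'E'
from h import *
o,s=wload('w8')
cv2.imwrite('pics/w8a.png',cv2.resize(s["img"][175:295,220:350,::-1],None,fx=5,fy=5,interpolation=cv2.INTER_CUBIC))
R=Ro.from_euler("xyz",o["ee_rot"],degrees=True)
p=wbp(s,o,283,237.5,.02);print(p,R.inv().apply(p-o["tcp_pos"]))
for a in np.arange(0,360,90):
    print(a,np.round((np.array(wpj(s,o,p+.03*np.array([np.cos(np.radians(a+45)),np.sin(np.radians(a+45)),0])))-[220,175])*5))
E
```

```text
[0.46765088 0.01426598 0.02      ] [0.00121332 0.00143476 0.02910734]
0 [315.  52.]
90 [ 51. 311.]
180 [314. 544.]
270 [578. 311.]
```

View pics/w8a.png

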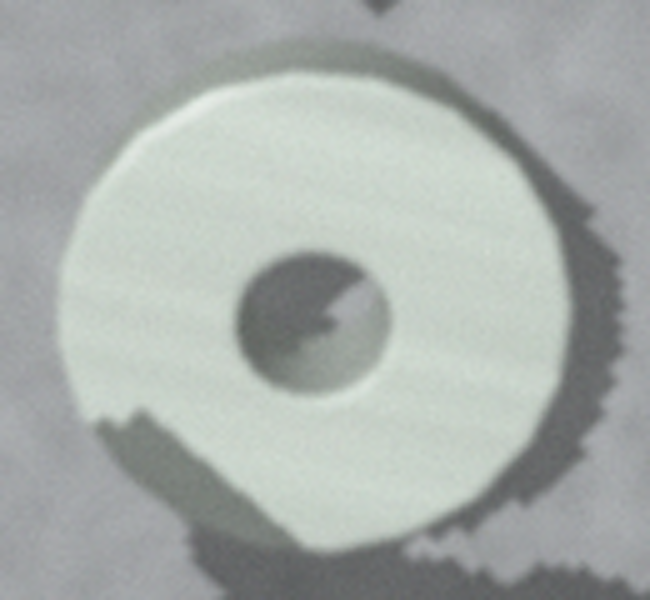

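```bash
python3 -m jog '[[0,0.001,0.015,-0.002,0.002,0],[0,0.001,0.03,-0.002,0.002,0],[0,0.001,0.04,-0.002,0.002,0],[0,0.001,0.045,-0.002,0.002,0],[0,0.001,0.048,-0.002,0.002,0]]' ;python3 -m jog '[[0,0,0.001,0,0,0],[0,0,0.002,0,0,0],[0,0,0.003,0,0,0],[0,0,0.003,0,0,0],[0,0,0.003,0,0,0]]'; python3 -c "
from h import *
to([.4667,.0145,-.003],45)"
```

```text
t: 17.05
tcp_pos: [0.4664, 0.0137, 0.0009]
ee_rot: [-180.0, -0.0, 44.9]
ft_force: [-0.6, 0.3, 0.4]
gripper_width: 0.994
t: 17.68
tcp_pos: [0.4664, 0.0137, -0.0021]
ee_rot: [-180.0, -0.0, 44.9]
ft_force: [-1.3, 0.5, -0.9]
gripper_width: 0.997
now [ 0.4664  0.0137 -0.0021] [-179.98   -0.     44.89] t 17.68 F [-1.3  0.5 -0.9] w 0.997
shift [ 0.0008 -0.0004  0.0009] rot [-0.0003 -0.0001 -0.0019]
```

Closing gently on the weight.

```bash
python3 -m jog '[[0,0,0,0,0,0],[0,0,0,0,0,0],[0,0,0,0,0,0],[0,0,0,0,0,0],[0,0,0,0,0,0]]' 1 40; python3 -m jog '[[0,0,0,0,0,0],[0,0,0,0,0,0],[0,0,0,0,0,0],[0,0,0,0,0,0],[0,0,0,0,0,0]]';python3 -c "
from h import *
to([.467,.015,.0],45)
wsnap('w9')"
```

```text
t: 18.3
tcp_pos: [0.4666, 0.0137, -0.0015]
ee_rot: [180.0, -0.0, 44.9]
ft_force: [-1.1, 0.1, 5.8]
gripper_width: 0.675
t: 18.92
tcp_pos: [0.4666, 0.0137, -0.0015]
ee_rot: [180.0, -0.0, 44.9]
ft_force: [-0.7, 0.6, 1.5]
gripper_width: 0.679
now [ 0.4666  0.0137 -0.0015] [ 1.7999e+02 -2.0000e-02  4.4910e+01] t 18.93 F [-0.7  0.6  1.5] w 0.679
shift [ 0.0012 -0.0006 -0.0015] rot [ 0.0002 -0.0004 -0.0017]
```

View pics/w9.png

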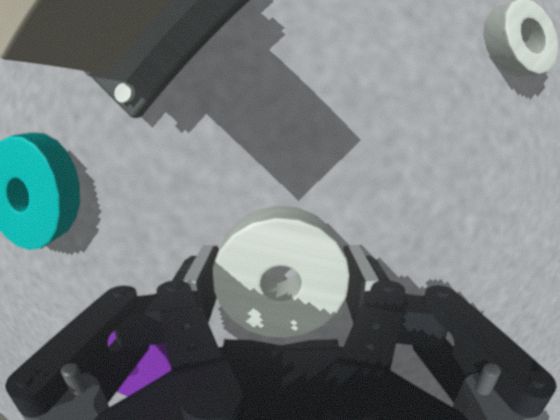

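```bash
python3 - <<'E'
from h import *
o,s=wload('w9')
cv2.imwrite('pics/w9a.png',cv2.resize(s["img"][200:345,205:355,::-1],None,fx=4,fy=4,interpolation=cv2.INTER_CUBIC))
R=Ro.from_euler("xyz",o["ee_rot"],degrees=True)
for u,v in [(281,283),(281,285)]:
    p=wbp(s,o,u,v,.02);print(p,R.inv().apply(p-o["tcp_pos"]))
q=o["tcp_pos"]+R.apply([0,0,-.0215])
for a in range(0,360,90): print((np.array(wpj(s,o,q+R.apply([.03*np.cos(np.radians(a)),.03*np.sin(np.radians(a)),0])))-[205,200])*4)
print((np.array(wpj(s,o,q))-[205,200])*4)
E
```

```text
[0.46695062 0.0137592  0.02      ] [ 0.00030259  0.00020795 -0.02149534]
[0.46625739 0.01306549 0.02      ] [-0.00067813  0.00020991 -0.02149568]
[302.43950142  64.19655   ]
[582.01817056 329.855626  ]
[301.66969696 553.77989128]
[ 21.9038662  329.34643025]
[302.02289137 334.49379568]
```

View pics/w9a.png

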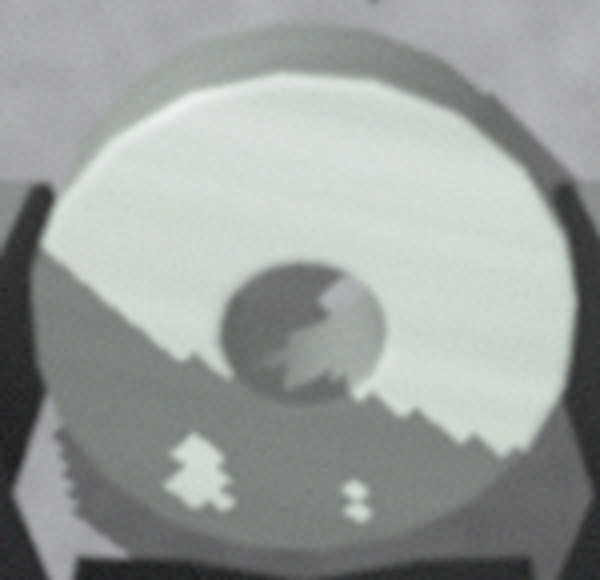

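```bash
python3 -m jog '[[0,0,-0.004,0,0,0],[0,0,-0.02,0,0,0],[0,0,-0.05,0,0,0],[0,0,-0.09,0,0,0],[0,0,-0.13,0,0,0]]' ; python3 -m jog '[[0,0,-0.02,0,0,0],[0,0,-0.04,0,0,0],[0,0,-0.05,0,0,0],[0,0,-0.05,0,0,0],[0,0,-0.05,0,0,0]]' ;python3 -c "
from h import *
to([.5103,.1845,.18],90.4)
wsnap('w10')"
```

```text
t: 19.6
tcp_pos: [0.4655, 0.0136, 0.1288]
ee_rot: [-179.9, 0.1, 44.9]
ft_force: [0.6, 0.7, -4.2]
gripper_width: 0.678
t: 20.23
tcp_pos: [0.4648, 0.0136, 0.1776]
ee_rot: [-179.8, 0.2, 44.9]
ft_force: [0.6, -0.8, -5.0]
gripper_width: 0.679
now [0.4648 0.0136 0.1776] [-1.7982e+02  1.7000e-01  4.4900e+01] t 20.23 F [ 0.6 -0.8 -5. ] w 0.679
shift [ 0.1528 -0.0889 -0.0026] rot [-0.0042  0.0016 -0.7942]
```

View pics/w10.png

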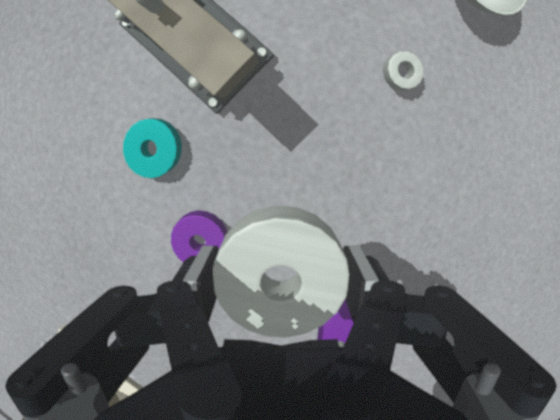

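```bash
python3 -m jog '[[0.01,-0.006,-0.002,0,0,-0.08],[0.035,-0.02,-0.0026,-0.002,0,-0.22],[0.065,-0.038,-0.0026,-0.004,0.0016,-0.37],[0.095,-0.055,-0.0026,-0.004,0.0016,-0.52],[0.125,-0.073,-0.0026,-0.004,0.0016,-0.67]]' ; python3 -c "
from h import *
to([.5103,.1845,.18],90.4)"
```

```text
t: 20.9
tcp_pos: [0.5015, 0.1544, 0.179]
ee_rot: [-179.9, 0.1, 83.6]
ft_force: [0.6, -0.1, -4.1]
gripper_width: 0.674
now [0.5015 0.1544 0.179 ] [-1.7989e+02  6.0000e-02  8.3560e+01] t 20.9 F [ 0.6 -0.1 -4.1] w 0.674
shift [ 0.0309  0.0054 -0.0011] rot [-0.002   0.001  -0.1194]
```

```bash
python3 -m jog '[[0.015,0.003,0,0,0,-0.06],[0.025,0.0045,0,-0.002,0.001,-0.11],[0.031,0.0054,0,-0.002,0.001,-0.119],[0.031,0.0054,0,-0.002,0.001,-0.119],[0.031,0.0054,0,-0.002,0.001,-0.119]]' ; python3 -m jog '[[0,0,0.005,0,0,0],[0,0,0.015,0,0,0],[0,0,0.025,0,0,0],[0,0,0.03,0,0,0],[0,0,0.03,0,0,0]]' ; python3 -c "
from h import *
to([.5103,.1845,.148],90.4)
wsnap('w11')
im=cv2.imread('pics/w11.png')
cv2.imwrite('pics/w11a.png',cv2.resize(im[60:345,170:400],None,fx=2.1,fy=2.1,interpolation=cv2.INTER_CUBIC))
cv2.imwrite('pics/w11b.png',cv2.resize(im[250:320,240:320],None,fx=7,fy=7,interpolation=cv2.INTER_CUBIC))
"
```

```text
t: 21.52
tcp_pos: [0.5102, 0.184, 0.1789]
ee_rot: [-180.0, 0.0, 90.3]
ft_force: [1.2, -0.3, -4.5]
gripper_width: 0.677
t: 22.15
tcp_pos: [0.5097, 0.1838, 0.1481]
ee_rot: [-179.9, 0.0, 90.3]
ft_force: [0.7, 0.1, -3.3]
gripper_width: 0.674
now [0.5097 0.1838 0.1481] [-1.799e+02  5.000e-02  9.031e+01] t 22.15 F [ 0.7  0.1 -3.3] w 0.674
shift [0.0007 0.0006 0.0001] rot [-0.0017  0.0008 -0.0015]
```

View pics/w11a.png

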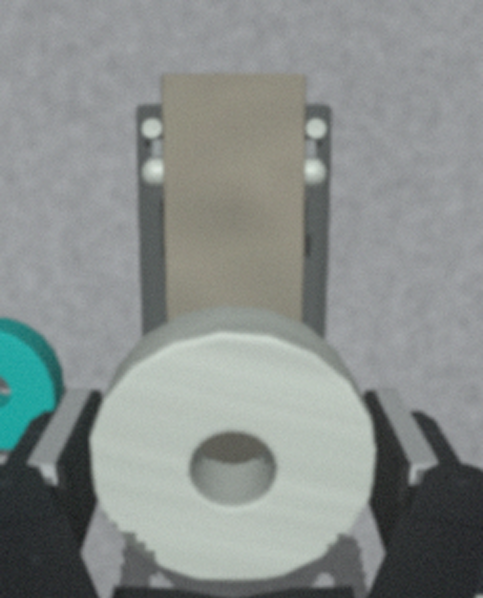

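View pics/w11b.png

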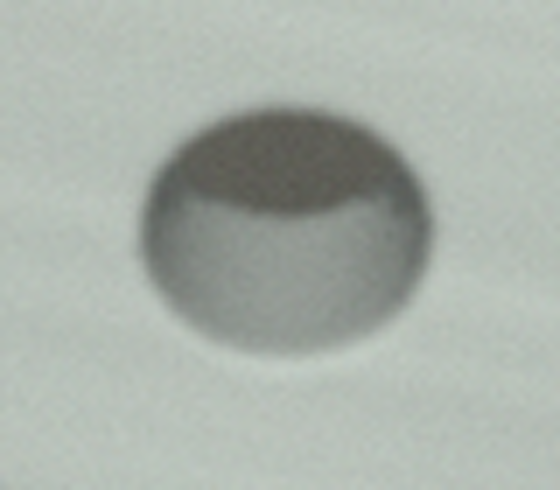

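```bash
python3 - <<'E'
from h import *
o,s=wload('w11')
A=lambda x,y,z:wbp(s,o,170+(x+.5)/2.1-.5,60+(y+.5)/2.1-.5,z)
R=Ro.from_euler("xyz",o["ee_rot"],degrees=True)
T=lambda p:np.round(R.inv().apply(p-o["tcp_pos"]),4)
for p in [(163,75,.1),(306,75,.1),(169,318,.1),(301,318,.1)]: print(A(*p)[:2],T(A(*p)))
p=wbp(s,o,240+(287+.5)/7-.5,250+(230+.5)/7-.5,o["tcp_pos"][2]+.0215);print("bore",T(p))
cv2.imwrite('pics/w11c.png',cv2.resize(s["img"][85:110,230:330,::-1],None,fx=7,fy=7,interpolation=cv2.INTER_CUBIC))
E
```

```text
[0.49063935 0.26403261] [ 0.0804 -0.0186  0.0481]
[0.52994378 0.26432212] [0.0804 0.0207 0.048 ]
[0.49168232 0.19445048] [ 0.0108 -0.0179  0.0482]
[0.53020465 0.19471977] [0.0108 0.0206 0.0481]
bore [ 0.0004  0.0006 -0.0215]
```

View pics/w11c.png

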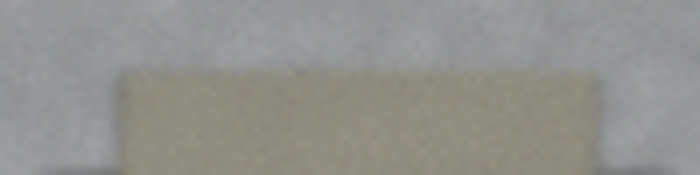

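```bash
python3 -m jog '[[0.0004,0.0007,0.003,-0.0017,0,0],[0.0004,0.0007,0.008,-0.0017,0,0],[0.0004,0.0007,0.013,-0.0017,0,0],[0.0004,0.0007,0.017,-0.0017,0,0],[0.0004,0.0007,0.019,-0.0017,0,0]]' ; python3 -m jog '[[0,0,0,0,0,0],[0,0,0,0,0,0],[0,0,0,0,0,0],[0,0,0,0,0,0],[0,0,0,0,0,0]]' ; python3 -c "
from h import *
to([.5104,.1842,.129],90.4)
wsnap('w12')
im=cv2.imread('pics/w12.png')
cv2.imwrite('pics/w12b.png',cv2.resize(im[250:320,240:320],None,fx=7,fy=7,interpolation=cv2.INTER_CUBIC))
"
```

```text
t: 22.82
tcp_pos: [0.5106, 0.1843, 0.1292]
ee_rot: [180.0, 0.0, 90.3]
ft_force: [0.5, -0.4, -4.3]
gripper_width: 0.676
t: 23.45
tcp_pos: [0.5106, 0.1842, 0.1293]
ee_rot: [180.0, 0.0, 90.3]
ft_force: [0.0, 0.2, -5.1]
gripper_width: 0.675
now [0.5106 0.1842 0.1293] [1.7997e+02 4.0000e-02 9.0310e+01] t 23.45 F [ 0.   0.2 -5.1] w 0.675
shift [-0.     -0.0002  0.0003] rot [ 0.0005  0.0007 -0.0015]
```

View pics/w12b.png

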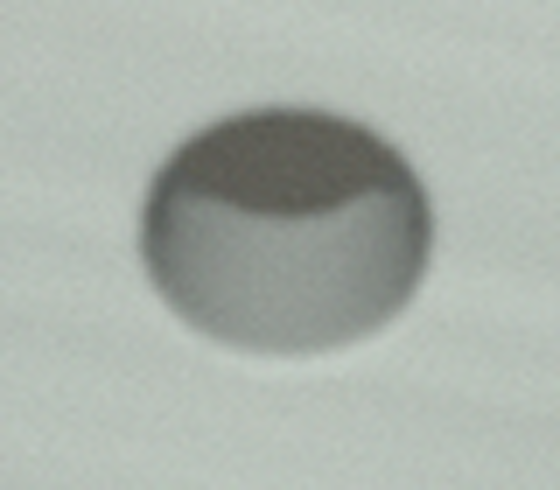

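```bash
python3 - <<'E'
from h import *
o,s=wload('w12')
R=Ro.from_euler("xyz",o["ee_rot"],degrees=True)
im=cv2.resize(s["img"][250:320,240:320,::-1],None,fx=7,fy=7,interpolation=cv2.INTER_CUBIC)
g=im.astype(float);g=np.clip((g-60)*3.5,0,255).astype(np.uint8)
def circ(c,r,col):
    for a in range(0,360,10):
        p=np.array(c)+r*np.array([np.cos(np.radians(a)),np.sin(np.radians(a)),0])
        u,v=wpj(s,o,p);cv2.circle(g,(int((u-240+.5)*7),int((v-250+.5)*7)),1,col,-1)
b=o["tcp_pos"]+R.apply([.0004,.0006,0])
circ([b[0],b[1],o["tcp_pos"][2]+.0215],.0085,(0,0,255));circ([b[0],b[1],o["tcp_pos"][2]+.0015],.0085,(0,255,255))
circ([.511,.1846,.128],.005,(0,255,0));circ([.511,.1846,.1],.006,(255,0,0))
cv2.imwrite('pics/w12c.png',g)
E
```

```text
(no output)
```

View pics/w12c.png

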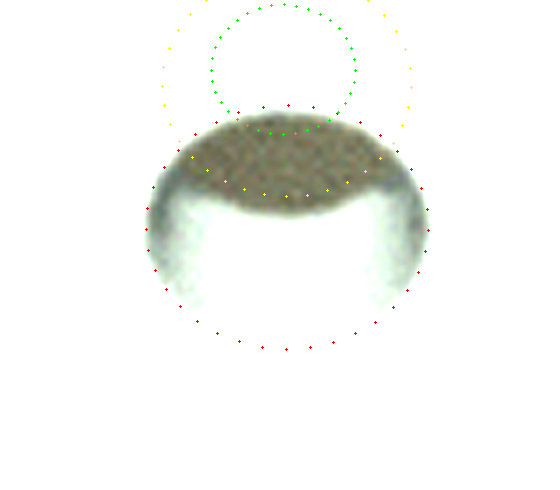

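```bash
python3 -m jog '[[0,0,0.001,0,0,0],[0,0,0.002,0,0,0],[0,0,0.003,0,0,0],[0,0,0.004,0,0,0],[0,0,0.005,0,0,0]]' ;  python3 -m jog '[[0,0,0.0005,0,0,0],[0,0,0.001,0,0,0],[0,0,0.0015,0,0,0],[0,0,0.002,0,0,0],[0,0,0.002,0,0,0]]' ; python3 -c "
from h import *
to([.5104,.1842,.129],90.4)
wsnap('w13')
im=cv2.imread('pics/w13.png')
cv2.imwrite('pics/w13b.png',cv2.resize(im[250:320,240:320],None,fx=7,fy=7,interpolation=cv2.INTER_CUBIC))
"
```

```text
t: 24.12
tcp_pos: [0.5106, 0.1842, 0.1242]
ee_rot: [180.0, 0.0, 90.3]
ft_force: [-0.1, 0.6, -3.5]
gripper_width: 0.68
t: 24.75
tcp_pos: [0.5105, 0.1842, 0.1221]
ee_rot: [180.0, 0.0, 90.3]
ft_force: [-0.8, -0.4, -3.1]
gripper_width: 0.676
now [0.5105 0.1842 0.1221] [1.7998e+02 4.0000e-02 9.0310e+01] t 24.75 F [-0.8 -0.4 -3.1] w 0.676
shift [-0.     -0.0001 -0.0069] rot [ 0.0003  0.0008 -0.0015]
```

View pics/w13b.png

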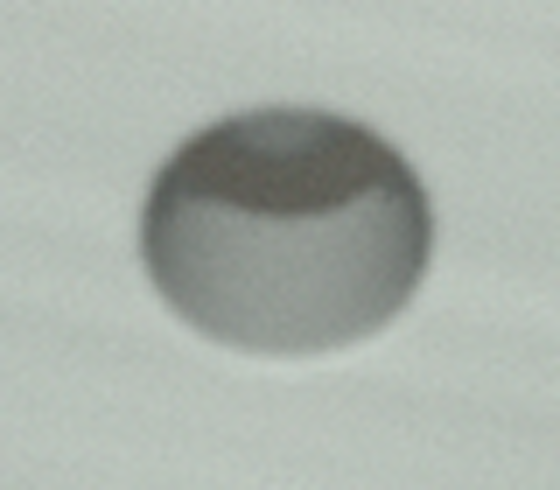

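The stud's tip now shows inside the bore at crop (285,125), centred sideways, and there is no contact force. I'll go on lowering.

```bash
python3 -m jog '[[0,0,0.0015,0,0,0],[0,0,0.0035,0,0,0],[0,0,0.0055,0,0,0],[0,0,0.0075,0,0,0],[0,0,0.009,0,0,0]]' ;python3 -c "
from h import *
to([.5104,.1842,.0985],90.4)
wsnap('w14')
im=cv2.imread('pics/w14.png')
cv2.imwrite('pics/w14b.png',cv2.resize(im[250:320,240:320],None,fx=7,fy=7,interpolation=cv2.INTER_CUBIC))
"
```

```text
t: 25.42
tcp_pos: [0.5105, 0.1842, 0.1129]
ee_rot: [180.0, 0.0, 90.3]
ft_force: [1.0, 0.2, -4.7]
gripper_width: 0.677
now [0.5105 0.1842 0.1129] [1.7999e+02 5.0000e-02 9.0320e+01] t 25.43 F [ 1.   0.2 -4.7] w 0.677
shift [ 0.     -0.0001  0.0144] rot [ 0.0002  0.0008 -0.0015]
```

View pics/w14b.png

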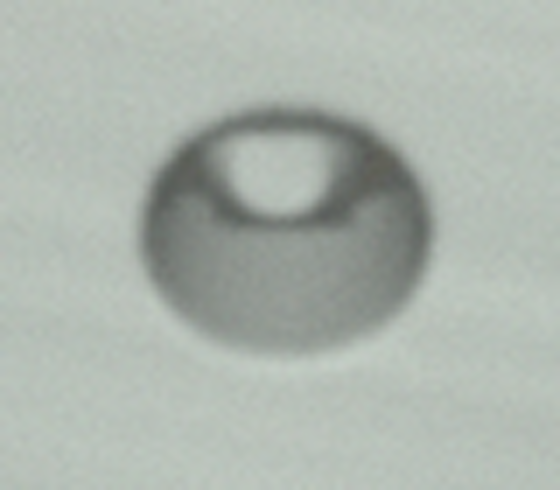

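```bash
python3 -m jog '[[0,-0.0003,0.0015,0,0,0],[0,-0.0003,0.0035,0,0,0],[0,-0.0003,0.0055,0,0,0],[0,-0.0003,0.008,0,0,0],[0,-0.0003,0.01,0,0,0]]' ;python3 -m jog '[[0,0,0.0005,0,0,0],[0,0,0.001,0,0,0],[0,0,0.0015,0,0,0],[0,0,0.002,0,0,0],[0,0,0.0025,0,0,0]]' ;python3 -c "
from h import *
to([.5104,.1842,.0985],90.4)
wsnap('w15')
im=cv2.imread('pics/w15.png')
cv2.imwrite('pics/w15b.png',cv2.resize(im[190:330,200:360],None,fx=4,fy=4,interpolation=cv2.INTER_CUBIC))
"
```

```text
t: 26.1
tcp_pos: [0.5101, 0.1841, 0.1025]
ee_rot: [-180.0, 0.1, 90.3]
ft_force: [0.0, 0.3, -4.2]
gripper_width: 0.671
t: 26.72
tcp_pos: [0.5101, 0.1841, 0.1001]
ee_rot: [-180.0, 0.1, 90.3]
ft_force: [-0.1, 0.4, -4.0]
gripper_width: 0.678
now [0.5101 0.1841 0.1001] [-1.7999e+02  5.0000e-02  9.0310e+01] t 26.73 F [-0.1  0.4 -4. ] w 0.678
shift [0.0001 0.0003 0.0016] rot [-0.0001  0.0009 -0.0015]
```

View pics/w15b.png

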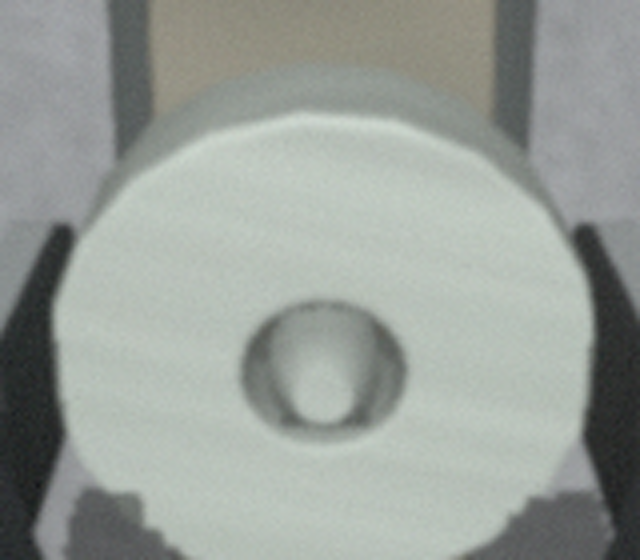

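The stud stands well centred in the bore, at (324,370). Seating in fine steps.

```bash
python3 -m jog '[[0,0,0.0004,0,0,0],[0,0,0.0008,0,0,0],[0,0,0.0012,0,0,0],[0,0,0.0014,0,0,0],[0,0,0.0014,0,0,0]]'; python3 -m jog '[[0,0,0.0002,0,0,0],[0,0,0.0004,0,0,0],[0,0,0.0006,0,0,0],[0,0,0.0006,0,0,0],[0,0,0.0006,0,0,0]]'
```

```text
t: 27.4
tcp_pos: [0.5101, 0.1841, 0.0986]
ee_rot: [-180.0, 0.1, 90.3]
ft_force: [-0.3, -0.2, -5.4]
gripper_width: 0.677
t: 28.02
tcp_pos: [0.5101, 0.1841, 0.0984]
ee_rot: [180.0, 0.0, 90.3]
ft_force: [-2.4, -0.5, 2.7]
gripper_width: 0.682
```

Contact: the force went from −5.4 to +2.7 N. Releasing.

```bash
python3 -m jog '[[0,0,0,0,0,0],[0,0,0,0,0,0],[0,0,0,0,0,0],[0,0,0,0,0,0],[0,0,0,0,0,0]]' 0; python3 -m jog '[[0,0,-0.003,0,0,0],[0,0,-0.01,0,0,0],[0,0,-0.03,0,0,0],[0,0,-0.07,0,0,0],[0,0,-0.12,0,0,0]]';python3 -m jog '[[0,0,-0.02,0,0,0],[0,0,-0.02,0,0,0],[0,0,-0.02,0,0,0],[0,0,-0.02,0,0,0],[0,0,-0.02,0,0,0]]'; python3 -c "
from h import *
wsnap('w16')
for n in ['side','scene']:
    s=arm.snapshot(n);cv2.imwrite('pics/%s16.png'%n,s['img'][:,:,::-1])
im=cv2.imread('pics/side16.png')
cv2.imwrite('pics/s16.png',cv2.resize(im[130:330,190:420],None,fx=3,fy=3,interpolation=cv2.INTER_CUBIC)[:600])
im=cv2.imread('pics/w16.png')
cv2.imwrite('pics/w16a.png',cv2.resize(im[20:340,140:420],None,fx=1.85,fy=1.85,interpolation=cv2.INTER_CUBIC))
"
```

```text
t: 28.65
tcp_pos: [0.5102, 0.1842, 0.0984]
ee_rot: [180.0, 0.0, 90.3]
ft_force: [0.8, -0.5, 0.4]
gripper_width: 1.0
t: 29.28
tcp_pos: [0.5094, 0.184, 0.2192]
ee_rot: [-179.9, 0.1, 90.3]
ft_force: [0.7, 0.1, 0.3]
gripper_width: 0.997
t: 29.9
tcp_pos: [0.5089, 0.1838, 0.238]
ee_rot: [-179.8, 0.1, 90.3]
ft_force: [0.6, -0.0, -1.2]
gripper_width: 1.0
```

View pics/s16.png

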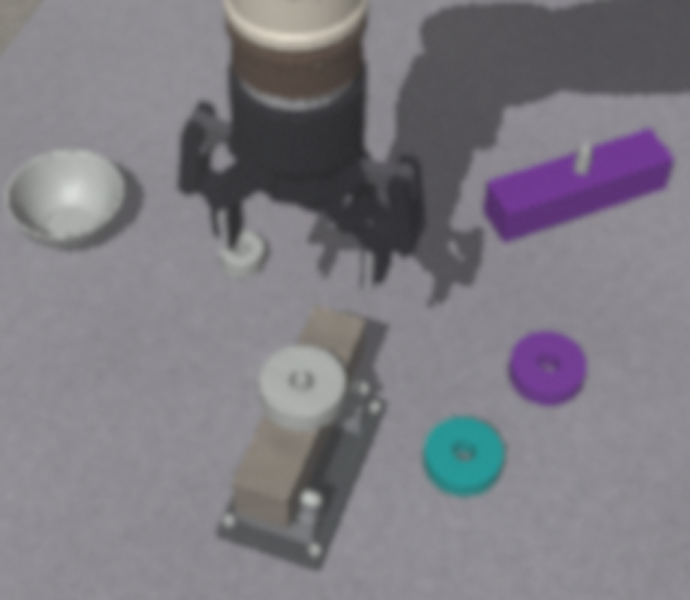

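View pics/w16a.png

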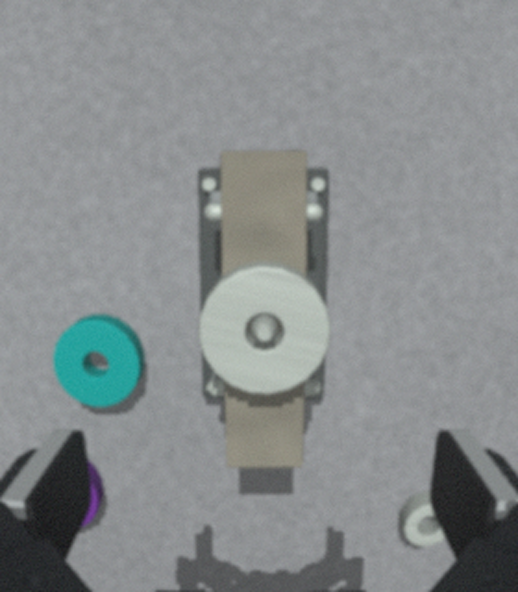

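The weight lies flat around the stud at (264,330). The prism is still square on the rollers, and the other things are where they were. One numeric check, then I hand in.

```bash
python3 - <<'E'
from h import *
o,s=wload('w16')
A=lambda x,y,z:wbp(s,o,140+(x+.5)/1.85-.5,20+(y+.5)/1.85-.5,z)[:2]
c=[A(*p,.1) for p in [(220,151),(308,151),(226,467),(303,467)]];d=c[0]+c[1]-c[2]-c[3]
print("prism",np.mean(c,0),np.degrees(np.arctan2(d[1],d[0])),"ring",A(264,330,.12),"stud",A(263,331,.128))
o=arm.get_obs();print(o["t"],o["ft_force"],np.abs(o["dq"]).max())
arm.finish_job()
E
```

```text
prism [0.51098599 0.18495397] 90.56822037379355 ring [0.51075517 0.18457047] stud [0.51028593 0.18620617]
30.05 [0.44170477 0.22524252 0.38142937] 0.2467154031987542
the job is handed in; nothing more can be done
```

The prism lies stud up across both rollers, and the larger steel ring weight sits flat on it over the stud. I handed the job in at about 30 s of robot time. No verdict came back, so what follows is from my own last measurements.

- **Prism:** it is centred within about 1 mm of the measured stand centre (0.5106, 0.1847). Its yaw is about 0.6°, against roughly 0.5° for the stand. It was let go only after the force reading showed it resting on the rollers.
- **Weight:** the wrist picture shows the stud inside the bore. Two rough pixel readings put the axes about 0.5 to 1.7 mm apart, within the 5 mm limit. The ring touched down softly (force reading from -5.4 to +2.7 N).
- **Rest of the bench:** the bowl and the small weight look unmoved, as do the look-alikes in view. The arm never came near the jar or the brush, but I did not check them again by picture at the end.
- **Robot:** the gripper is open and about 0.11 m above the stud, with wrist force near zero.

Two disagreements came up in the checks:

- The wrist camera showed the ring about 3% smaller than its calibration predicts.
- The side and wrist cameras differed by about 2 mm on the stand's position.

I used the wrist camera's values for the placing.

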